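# Bolt the hatch of the sample safe

## Robot

A 6-joint arm with a two-finger parallel gripper is mounted at the origin on a cart in front of the work surface, level with it; the furniture and walls round the work are solid. World frame = base frame: x ahead of the robot, y to its left, z up, the work surface at z = 0. Lengths are in m, angles in rad, forces in N, time in s.
With the tool pointing down it reaches from about 0.35 to 0.725 m from the base axis. Payload 6 kg.
Tool frame: the origin (TCP) lies at the very end of the fingers, on their centre line; the grasp point (between the pads) lies 19 mm behind it; z points along the fingers, y is the line along which they close (so a half turn about z gives the same grasp; the last joint's range is limited). The gripper opens to 85 mm and grips with 20 to 120 N. Pads are 22 mm wide; open, the fingers measure 114 mm over their backs; the gripper's body (76 mm by 85 mm) begins 54 mm behind the grasp point. The pads swing forward as they close: fully open they stand 13 mm farther back than shut.
Start: joints at [1.508, 0.04, 0.085, 0, -1.615, -0.334], TCP at [0.232, 0.553, 0.231] pointing down, gripper open.
Joint ranges: [-2.56, 2.56], [-1.29, 2.01], [-1.08, 1.49], [-3.29, 1.98], [-2.81, -0.18], [-2.99, 2.99]. Speed limits (rad/s): [2.57, 2.57, 3.01, 3.14, 3.14, 3.14].

## Interface

Orientations are given as [roll, pitch, yaw] about the fixed x, y, z axes, in that order (R = Rz(yaw) Ry(pitch) Rx(roll)).
In Python, from station import sense, snapshot, sign_off gives the robot as it stands. The module is installed in compiled form; this text tells all that it offers.
- The arm moves only by the tool send_rows, never from a script. Its argument "increments" is a list of rows, each an object with "offset": the shift along the tool's x, y, z each as a share of 50 mm, from -1 to 1, a list of three; "roll": the turn about the tool's z as a share of 45 degrees, from -1 to 1. A call has exactly 10 rows; each row shifts and turns the commanded pose from where the row before left it, along the tool's axes as they then stand; what a row does not reach is not made up. A row lasts 1/12 s, in which the tool goes at most 41.7 mm and 7.16 degrees, less where a joint would pass 70% of its speed; a pose out of reach is approached as far as the arm can. A call with a number of a shift or a turn outside -1 to 1 is refused whole. A call with a gripper value outside its range is refused whole. "gripper" is the gripper command: -1 is shut, 1 is fully open, values between are in proportion, set as the call begins (left out, the last holds). The fingers move at their own pace and stop on an object; "force" is the grip in N (left out, the last holds). Time passes only in rows, so rows that do not move let the fingers close, or fill a call up. It gives the time, the measured TCP pose, the force, the opening and the grip force at its end, in the units of the state.
- sense(): the state, without advancing time (a new reading comes with each control period).
- snapshot(name): name is "side" or "top" or "wrist"; returns a dict with "pixels" (420x560x3 uint8, red, green, blue), "z_map" (420x560 float32, m along the optical axis (not along the pixel's ray), 0 where there is no reading), "camera_matrix" (3x3 intrinsics, pixels), "D" ([k1, k2, p1, p2, k3] as OpenCV has them; the pictures are not rectified), "R" (3x3) and "t" (3): a world point X has camera coordinates R X + t. Camera axes: x right, y down, z forward; pixel columns grow to the right and rows downward; lengths in m; the calibration is good to about 2 mm. A picture is of the moment at which its call begins.
- sign_off(): hands the job in; it is judged then, once.
The state is a dict: "time_s": time; "joint_positions": joint angles; "qd": joint speeds; "joint_efforts": joint torques, N m; "position": TCP position; "ee_rot": TCP orientation; "force": force on the tool from outside, world axes, zero at the start; "ft_torque": the same for the moment, N m; "opening": finger opening in m; "finger_force": force on a finger pad.
Only numpy, scipy, OpenCV 4.12 (cv2) and the standard library are available. Lean on these libraries where they do the work, as an engineer would, in place of code of your own. Each camera call takes 0.05 s, during which the arm holds its last target. There are 200 camera calls.

## Task

Lock the hatch of the grey sample safe with its barrel bolt: lift the black-knobbed handle out of the parking notch, slide the bolt across into the strike on the hatch, and turn the handle down until it rests fully home in the strike's notch. Work by feel and do not force the handle against the metal; let go of it at the end, and leave the things on and around the safe where they are.

Things in the scene. Friction and masses are not known exactly. Their poses are not given: they have to be found in the camera images.
- chest: Grey steel sample safe, 200 (x) x 460 (y) x 115 mm, immovable, on the bench ahead, turned up to 0.25 rad. Origin: centre of its underside; x points away from the robot, y to its left, z up. A barrel bolt lies on its top along the front edge, a white closed hatch on the right half. Two guides round the rod, 50 mm tall, at y = 105 and 165 mm
- rod (a point): Point on the axis of the bolt's rod (14 mm thick) above the parked place: x = -60, y = 68, z = 150 mm in the safe's frame, 35 mm above the safe's top; axes as the safe's. The rod slides along -y (to the right); the handle swings about its axis, from level towards the front (-x) up to upright and 0.2 rad beyond
- parking (a point): Middle of the parking notch, 20 mm wide, in the guide plate: 5 mm steel along y, 30 mm in front (-x) of the rod's axis, top edge 8 mm above the axis. The handle's stem, a 10 x 10 mm square bar, lies level in the notch and passes over the plate's edge only when raised more than about 0.5 rad. Axes as the safe's
- strike_mid (a point): Middle of the range of the locking notch, at the plate (x = -95, y = -24.5, z = 150 mm in the safe's frame). The strike is a steel L bracket on the hatch, clamped in slots: its notch, 14 mm wide, lies anywhere within 24 mm left or right of this point, not measured. Its front leg continues the guide plate on both sides of the notch, 35 mm in front of the rod's axis, same top edge
- strike_top (a point): Middle of the range of the left face of the strike's end plate, at its top; it shifts with the strike. 5 mm steel, square to the rod, which passes through it, 16 mm above the rod's axis, 38 mm in front of it to 18 mm behind. A raised handle slid right is stopped by it 10.5 mm past the notch's middle; from there it must go back left by 10.5 mm (+-2) to drop into the notch
- knob: Black ball knob, 22 mm in diameter, at the free end of the handle's stem; origin: the ball's centre, 75 mm from the rod's axis. Its x points along the stem to the rod, y along the rod (as the safe's y). With the handle level the ball hangs 35 mm (its centre) in front of the safe's front face, 35 mm above its top; nothing stands within 35 mm beside it
- bolt (a joint): Slide of the bolt in m: the handle is at y = 68 mm - value in the safe's frame. About 0 (-0.004 to 0.004) when parked; grows as it slides to the right (-y); somewhere from 0.067 to 0.118 when over the locking notch, 0.0105 more against the end plate. Slides with about 3 N of friction and stays where it is left
- handle (a joint): Angle of the handle in rad: 0 lying level towards the front (home in a notch), 1.57 upright. Stiff: it stays where it is left and takes about 1.5 N at the knob to turn. Resting on the edge of the plate beside a notch it reads about 0.35 to 0.46
- timer: White bench timer, 62 x 66 x 20 mm, lying on the left rear of the safe's top; origin: centre of its underside. Leave alone
- tape: Roll of beige tape, 96 mm across, 25 mm high, lying on the bench left of the safe; origin: centre of its underside. Leave alone
- film_box: Carton, 52 x 125 x 52 mm, on the bench right of the safe; origin: centre of its underside. Leave alone
- bottle: Small glass bottle with a screw cap, 56 mm across, 108 mm tall, on the bench right of the safe towards the robot; origin: centre of its underside. Leave alone

How it is judged:
By the outcome, as a careful person would: the job done as asked, in the order asked, and still so for the second after the job is handed in, with the robot touching nothing.
It also fails if it takes over 64 s, if anything falls off the work surface, if the arm or the gripper's body presses on something with over 40 N, if the wrist force passes 120 N, or if a joint passes its speed limit or range.

## Working session

There is one attempt and no reset: what is moved stays moved. The work goes in short steps, Python scripts to look and compute and a tool call to move; the robot and the scene stay as the last step left them, time stands still between calls to the robot, and variables do not carry over. Pictures are saved under pics/ and viewed, at most 11 in all, crops included, and the job is handed in when it is done.

Besides the shell and the picture viewer there is one more tool, called after "Call:" as name(argument=value, ...), one argument or row to a line, values as JSON. send_rows: Moves the arm, as the interface text tells. Its arguments: {"type":"object","properties":{"increments":{"type":"array"},"gripper":{"type":"number"},"force":{"type":"number"}},"required":["increments"]}

```bash
mkdir -p pics; cat > h.py <<'E'
import numpy as np, cv2
from station import sense, snapshot, sign_off
def snap(n,save=None):
    s=snapshot(n)
    if save: cv2.imwrite(f'pics/{save}.png',s['pixels'][:,:,::-1])
    return s
def pts(s,uv):
    uv=np.asarray(uv,float).reshape(-1,2)
    z=np.array([s['z_map'][int(v),int(u)] for u,v in uv])
    n=cv2.undistortPoints(uv.reshape(-1,1,2),np.array(s['camera_matrix']),np.array(s['D'])).reshape(-1,2)
    c=np.c_[n*z[:,None],z]
    return (c-np.array(s['t']))@np.array(s['R'])
def cloud(s):
    h,w=s['z_map'].shape
    uv=np.stack(np.meshgrid(np.arange(w),np.arange(h)),-1).reshape(-1,2)
    return pts(s,uv).reshape(h,w,3)
E
python3 - <<'E'
from h import *
s=snap('top','top0');t=snap('side','side0')
print(sense())
for a in (s,t): print(-np.array(a['R']).T@np.array(a['t']))
E
```

```text
{'time_s': 0.1, 'joint_positions': array([ 1.50769305e+00,  4.07629268e-02,  8.38988677e-02, -4.20485609e-04,
       -1.61546556e+00, -3.33698860e-01]), 'qd': array([ 0.00086294, -0.00073625,  0.00162848,  0.00098221,  0.00018088,
       -0.00079068]), 'joint_efforts': array([-5.35039755e-03, -3.69352198e+01,  3.48279333e+01,  6.95182666e+00,
       -4.62020937e-03, -2.79946946e-06]), 'position': array([0.23169758, 0.55314525, 0.23036348]), 'ee_rot': array([ 3.14000634e+00, -1.05293358e-04, -3.96783603e-01]), 'force': array([0.91334204, 0.50864923, 0.02245891]), 'ft_torque': array([-0.01505451, -0.00726361,  0.02318438]), 'finger_force': 0.0, 'opening': 0.08562143441380643}
[ 0.47417968 -0.03137652  1.30498272]
[ 0.55409622 -0.85906348  0.81559784]
```

View pics/top0.png

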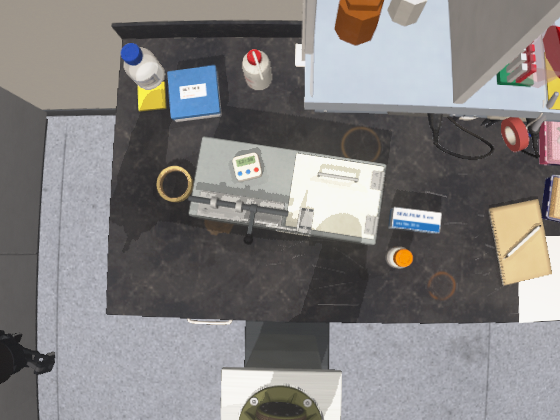

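View pics/side0.png

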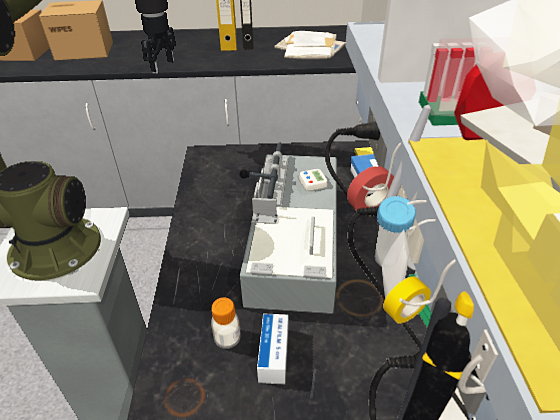

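The top view shows the safe with corners near (201,139), (386,163), (376,243), (190,217), the knob at (249,239), and the strike around (300,215). In the side view the knob is at (244,174) and a shelf overhangs the right rear.

```bash
python3 - <<'E'
from h import *
s=snap('top');P=cloud(s)
z=P[...,2]
# safe top: lid height
roi=np.zeros(z.shape,bool);roi[125:255,180:400]=1
m=roi&(z>0.1)&(z<0.128)
q=P[m][:,:2].astype(np.float32)
m2=cv2.morphologyEx(m.astype(np.uint8),cv2.MORPH_CLOSE,np.ones((15,15)))
c=max(cv2.findContours(m2,0,1)[0],key=cv2.contourArea)
r=cv2.minAreaRect(c);print('px',r,cv2.boxPoints(r))
K=np.array(s['camera_matrix']);D=np.array(s['D']);R=np.array(s['R']);t=np.array(s['t'])
def plane(uv,h):
    n=cv2.undistortPoints(np.array(uv,np.float32).reshape(-1,1,2),K,D).reshape(-1,2)
    d=np.c_[n,np.ones(len(n))]@R; o=-R.T@t
    return o+d*((h-o[2])/d[:,2])[:,None]
w=plane(c.reshape(-1,2),0.115)[:,:2].astype(np.float32)
rr=cv2.minAreaRect(w);print('world',rr);print(cv2.boxPoints(rr))
# knob
g=s['pixels'].max(2)
k=roi&(g<60)&(z>0.135)&(z<0.19)
n,l,st,ce=cv2.connectedComponentsWithStats(k.astype(np.uint8))
for i in range(1,n):
    if st[i,4]>20: print(st[i],ce[i],np.median(P[l==i],0),P[l==i][:,2].max())
print('knob plane',plane([[249,239]],0.15),P[236:243,245:254,2].round(3))
np.set_printoptions(linewidth=250)
zz=z[190:245:3,240:330:4];print((zz*1000).astype(int))
print('shelf',z[20:110:15,300:560:25].round(2))
E
python3 - <<'E'
import sys;sys.path.insert(0,'.')
import os;os.chdir('.')
from h import *
s=cv2.imread('pics/top0.png')
cv2.imwrite('pics/c1.png',cv2.resize(s[125:255,180:400],None,fx=3.6,fy=3.6,interpolation=cv2.INTER_CUBIC))
E
```

```text
px ((287.82366943359375, 189.8959503173828), (189.23516845703125, 82.26294708251953), 8.746162414550781) [[188.052   216.16185]
 [200.56067 134.85548]
 [387.59534 163.63005]
 [375.08667 244.93642]]
world ((0.6151854991912842, -0.007297009229660034), (0.4591177999973297, 0.20127750933170319), 82.38243865966797)
[[ 0.48500448 -0.22148934]
 [ 0.68450576 -0.24817073]
 [ 0.7453665   0.20689532]
 [ 0.54586524  0.23357671]]
[244 233   9  12  83] [247.98795181 238.91566265] [0.49212548 0.07983809 0.16305102] 0.17053154086195565
knob plane [[0.49240372 0.07886858 0.15      ]] [[ 0.161  0.164  0.163  0.162  0.164  0.163  0.161  0.003 -0.   ]
 [ 0.16   0.164  0.167  0.165  0.167  0.163  0.16   0.005 -0.004]
 [ 0.164  0.166  0.165  0.165  0.166  0.164  0.162  0.16  -0.002]
 [ 0.168  0.165  0.168  0.164  0.166  0.169  0.157  0.159  0.001]
 [ 0.166  0.17   0.171  0.166  0.166  0.161  0.161  0.161 -0.   ]
 [ 0.165  0.163  0.167  0.167  0.16   0.164  0.162  0.158 -0.003]
 [ 0.161  0.164  0.162  0.165  0.164  0.163  0.162 -0.008 -0.003]]
[[ 118  117  113  113  113  118  113  111  114  115  115  114  
[... 1900 characters left out ...]
2    0   -1    1    5    3    1   22   73]
 [   4  159  166  158    0    4    0    4   -2    1    0    0   -2   -1    0    0    0   -2    0    4   -1    0    0]
 [   0    0  160   -4   -4    1    2    0   -4    0    0    1    0   -1   -1    0   -1   -3   -3    3   -2   -5   -5]]
shelf [[ 0.05  0.56  0.63  0.63  0.57  0.56  0.56  0.68  0.76  0.83  0.86]
 [ 0.02  0.56  0.59  0.56  0.56  0.56  0.56  0.67  0.76  0.82  0.63]
 [ 0.01  0.55  0.56  0.56  0.55  0.56  0.56  0.67  0.75  0.63  0.62]
 [ 0.01  0.56  0.55  0.56  0.56  0.56  0.56  0.66  0.73  0.63  0.61]
 [-0.    0.56  0.56  0.56  0.55  0.56  0.56  0.66  0.57  0.59  0.61]
 [ 0.    0.56  0.56  0.56  0.56  0.56  0.56  0.56  0.56  0.56  0.56]]
```

View pics/c1.png

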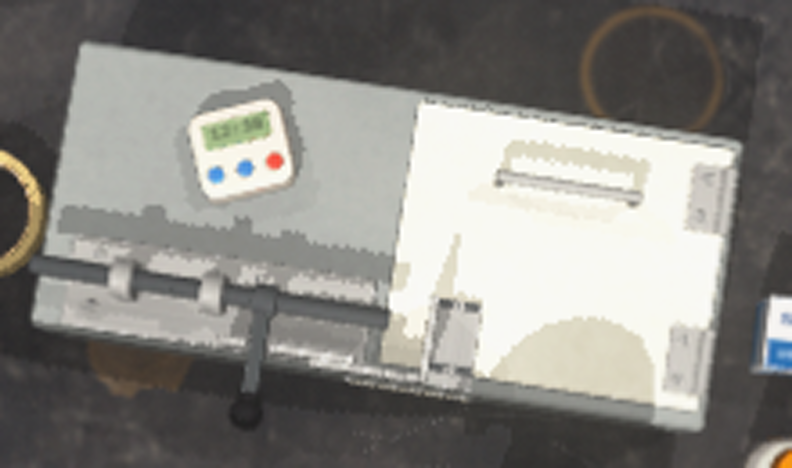

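The crop shows the bolt parked with its handle to the front. The end plate of the strike is at crop x≈432, about u=300 in the top view. Safe: centre (0.615,-0.007), yaw -0.133, and the knob is where that pose predicts. Moving above the knob now.

Call:
send_rows(
  increments=[
    {"offset": [0, 0, 0], "roll": -0.112},
    {"offset": [0, 0, 0], "roll": -0.112},
    {"offset": [0, 0, 0], "roll": -0.112},
    {"offset": [0.4, 0.544, 0], "roll": 0},
    {"offset": [0.4, 0.544, 0], "roll": 0},
    {"offset": [0.4, 0.544, 0], "roll": 0},
    {"offset": [0.4, 0.544, 0], "roll": 0},
    {"offset": [0.4, 0.544, 0], "roll": 0},
    {"offset": [0.4, 0.544, 0], "roll": 0},
    {"offset": [0.4, 0.544, 0], "roll": 0},
  ],
  gripper=0.1,
  force=30,
)

```text
time_s: 0.98
position: [0.3457, 0.3445, 0.2311]
ee_rot: [3.141, 0.0, -0.132]
force: [0.4, -0.1, 0.2]
opening: 0.047
finger_force: 0.0
```

Call:
send_rows(
  increments=[
    {"offset": [0.4, 0.544, 0], "roll": 0},
    {"offset": [0.4, 0.544, 0], "roll": 0},
    {"offset": [0.4, 0.544, 0], "roll": 0},
    {"offset": [0.4, 0.544, 0], "roll": 0},
    {"offset": [0.4, 0.544, 0], "roll": 0},
    {"offset": [0.4, 0.544, 0], "roll": 0},
    {"offset": [0.4, 0.544, 0], "roll": 0},
    {"offset": [0.2, 0.272, 0], "roll": 0},
    {"offset": [0, 0, 0], "roll": 0},
    {"offset": [0, 0, 0], "roll": 0},
  ],
)

```text
time_s: 1.82
position: [0.4671, 0.1232, 0.2309]
ee_rot: [3.141, 0.001, -0.135]
force: [-0.4, 0.4, -0.2]
opening: 0.0468
finger_force: 0.0
```

```bash
cat > m.py <<'E'
from h import *
yaw=-0.133;C=np.array([0.6152,-0.0073,0])
X=np.array([np.cos(yaw),np.sin(yaw),0]);Y=np.array([-np.sin(yaw),np.cos(yaw),0])
def safe(p): d=np.atleast_2d(p)-C; return np.c_[d@X,d@Y,d[:,2]]
def world(q): return C+q[0]*X+q[1]*Y+np.array([0,0,q[2]])
E
python3 - <<'E'
from m import *
e=sense();print(e['position'],e['ee_rot'],e['force'],e['opening'],safe(e['position']).round(4))
w=snap('wrist','w1')
t=snap('top')
# knob from wrist
P=safe(cloud(w).reshape(-1,3));g=w['pixels'].max(2).reshape(-1)
# strike end plate: points above z=.160 and right of y=.04
for nm,P in(('wrist',P),('top',safe(cloud(t).reshape(-1,3)))):
    s=P[(abs(P[:,2]-.164)<.006)&(P[:,1]<0.0)&(P[:,1]>-.1)&(P[:,0]>-.105)&(P[:,0]<-.03)]
    print(nm,len(s),np.percentile(s,[5,25,50,75,95],axis=0).round(4).tolist() if len(s) else'')
    k=P[(P[:,2]>.145)&(P[:,2]<.165)&(P[:,0]<-.12)&(P[:,0]>-.15)&(abs(P[:,1]-.068)<.02)]
    print(' knob',len(k),(k.min(0)+k.max(0))/2 if len(k) else'',np.median(k,0) if len(k) else '')
E
```

```text
[0.46714967 0.12322366 0.23093836] [ 3.14124226e+00  6.27221519e-04 -1.35194537e-01] [-0.35557021  0.44227793 -0.1969829 ] 0.04682095513881376 [[-0.1641  0.1097  0.2309]]
wrist 2077 [[-0.0968, -0.0394, 0.1582], [-0.0903, -0.0368, 0.1598], [-0.0749, -0.036, 0.1637], [-0.0612, -0.0354, 0.1663], [-0.0475, -0.0058, 0.1674]]
 knob 756 [-0.13288729  0.07128582  0.15935853] [-0.12869665  0.0734256   0.16237626]
top 68 [[-0.096, -0.0404, 0.1586], [-0.0928, -0.0392, 0.1621], [-0.0734, -0.0374, 0.1652], [-0.058, -0.0352, 0.1669], [-0.0463, -0.0032, 0.1685]]
 knob 56 [-0.13294323  0.07048729  0.15998858] [-0.13256705  0.06954946  0.16176065]
```

View pics/w1.png

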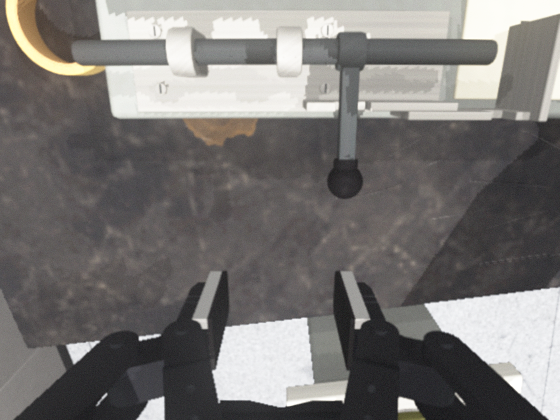

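The wrist view shows the knob at (345,181), the fingers at columns 215–345, the strike's end plate at right (515,65) and the notched guide plate in front of the rod. Next I align over the knob and descend.

Call:
send_rows(
  increments=[
    {"offset": [0.204, 0.26, 0]},
    {"offset": [0.204, 0.26, 0]},
    {"offset": [0.204, 0.26, 0]},
    {"offset": [0, 0, 0]},
    {"offset": [0, 0, 0.4]},
    {"offset": [0, 0, 0.4]},
    {"offset": [0, 0, 0.4]},
    {"offset": [0, 0, 0.4]},
    {"offset": [0, 0, 0.4]},
    {"offset": [0, 0, 0]},
  ],
)

```text
$.increments[0]: bad value
```

```bash
python3 - <<'E'
from m import *
e=sense();print(e['position'],e['ee_rot'],e['force'],e['opening'],safe(e['position']).round(4))
w=snap('wrist','w2')
P=safe(cloud(w))if 0 else safe(cloud(w).reshape(-1,3))
s=P[(abs(P[:,2]-.1655)<.003)&(P[:,1]<-.025)&(P[:,1]>-.06)&(P[:,0]>-.1)&(P[:,0]<-.03)]
if len(s): print(len(s),np.percentile(s[:,1],[1,10,50,90,99]).round(4))
E
```

```text
[0.46676524 0.12441465 0.23107271] [ 3.14149287e+00  4.23809644e-04 -1.32680213e-01] [ 0.7439729   0.14968777 -0.81733714] 0.047165893949076144 [[-0.1646  0.1109  0.2311]]
1059 [-0.0405 -0.0391 -0.0364 -0.0354 -0.0347]
```

View pics/w2.png

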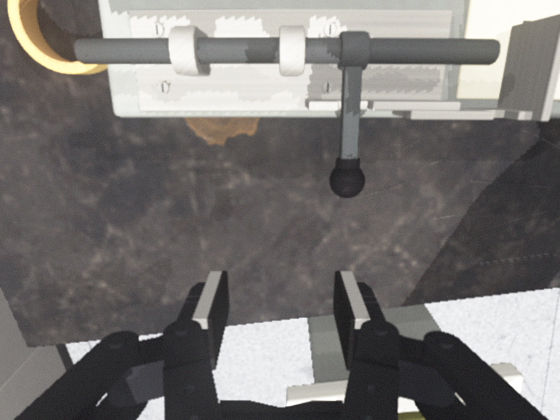

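The call was refused because each row needs a roll, so the arm hasn't moved and the view is unchanged (knob at (346,180)). Resending.

Call:
send_rows(
  increments=[
    {"offset": [0.206, 0.264, 0], "roll": 0},
    {"offset": [0.206, 0.264, 0], "roll": 0},
    {"offset": [0.206, 0.264, 0], "roll": 0},
    {"offset": [0, 0, 0], "roll": 0},
    {"offset": [0, 0, 0.4], "roll": 0},
    {"offset": [0, 0, 0.4], "roll": 0},
    {"offset": [0, 0, 0.4], "roll": 0},
    {"offset": [0, 0, 0.4], "roll": 0},
    {"offset": [0, 0, 0.4], "roll": 0},
    {"offset": [0, 0, 0], "roll": 0},
  ],
)

```text
time_s: 2.8
position: [0.4899, 0.0813, 0.1268]
ee_rot: [3.139, 0.006, -0.132]
force: [-1.3, -0.4, -1.0]
opening: 0.0472
finger_force: 0.0
```

```bash
python3 - <<'E'
from m import *
e=sense();print(e['position'],e['ee_rot'],e['force'],e['opening'],safe(e['position']).round(4))
w=snap('wrist','w3')
E
```

```text
[0.48991747 0.08128358 0.12677539] [ 3.13899036  0.00644099 -0.13161718] [-1.29381069 -0.44937843 -0.98834142] 0.047221867892094135 [[-0.1359  0.0712  0.1268]]
```

View pics/w3.png

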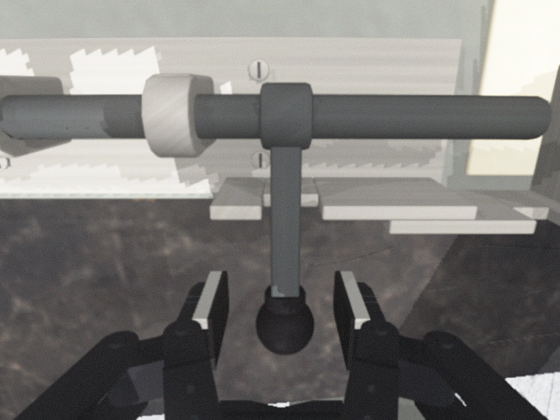

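The knob is at (285,322), between the pads, about 1.5 mm right of their middle. Small correction, then close.

Call:
send_rows(
  increments=[
    {"offset": [0.01, 0.03, -0.04], "roll": 0},
    {"offset": [0, 0, 0], "roll": 0},
    {"offset": [0, 0, 0], "roll": 0},
    {"offset": [0, 0, 0], "roll": 0},
    {"offset": [0, 0, 0], "roll": 0},
    {"offset": [0, 0, 0], "roll": 0},
    {"offset": [0, 0, 0], "roll": 0},
    {"offset": [0, 0, 0], "roll": 0},
    {"offset": [0, 0, 0], "roll": 0},
    {"offset": [0, 0, 0], "roll": 0},
  ],
  gripper=-1,
  force=25,
)

```text
time_s: 3.68
position: [0.4933, 0.0794, 0.1336]
ee_rot: [-3.141, -0.001, -0.133]
force: [4.6, 2.0, -0.1]
opening: 0.0203
finger_force: 24.4
```

```bash
python3 - <<'E'
from m import *
w=snap('wrist','w4')
e=sense();print(e['position'],e['force'],e['opening'],safe(e['position']).round(4))
E
```

```text
[0.49326484 0.07940572 0.13360739] [4.32725216 2.12920791 0.56656307] 0.020194682603596664 [[-0.1324  0.0698  0.1336]]
```

View pics/w4.png

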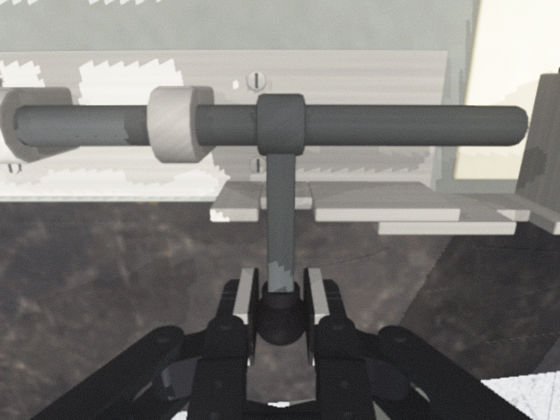

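The ball is held between the pads at (282,308), with the handle still level in the notch. I lift along the arc (radius 75 mm), starting to about 0.5 rad.

Call:
send_rows(
  increments=[
    {"offset": [0.002, 0, -0.075], "roll": 0},
    {"offset": [0.005, 0, -0.075], "roll": 0},
    {"offset": [0.009, 0, -0.074], "roll": 0},
    {"offset": [0.013, 0, -0.074], "roll": 0},
    {"offset": [0.017, 0, -0.073], "roll": 0},
    {"offset": [0.02, 0, -0.072], "roll": 0},
    {"offset": [0.024, 0, -0.071], "roll": 0},
    {"offset": [0.027, 0, -0.07], "roll": 0},
    {"offset": [0.031, 0, -0.068], "roll": 0},
    {"offset": [0.034, 0, -0.067], "roll": 0},
  ],
)

```text
time_s: 4.57
position: [0.5015, 0.078, 0.1692]
ee_rot: [3.141, 0.001, -0.133]
force: [1.6, 1.8, -3.5]
opening: 0.0199
finger_force: 24.6
```

Forces are small and it tracks well, so I continue to about 0.95 rad.

Call:
send_rows(
  increments=[
    {"offset": [0.037, 0, -0.065], "roll": 0},
    {"offset": [0.041, 0, -0.063], "roll": 0},
    {"offset": [0.044, 0, -0.061], "roll": 0},
    {"offset": [0.047, 0, -0.058], "roll": 0},
    {"offset": [0.05, 0, -0.056], "roll": 0},
    {"offset": [0.052, 0, -0.054], "roll": 0},
    {"offset": [0.055, 0, -0.051], "roll": 0},
    {"offset": [0.058, 0, -0.048], "roll": 0},
    {"offset": [0.06, 0, -0.045], "roll": 0},
    {"offset": [0, 0, 0], "roll": 0},
  ],
)

```text
time_s: 5.4
position: [0.5244, 0.0748, 0.1948]
ee_rot: [3.141, -0.001, -0.133]
force: [1.1, 2.6, -1.0]
opening: 0.0202
finger_force: 24.7
```

```bash
python3 - <<'E'
from m import *
e=sense();print(e['position'],e['ee_rot'],e['force'],e['opening'],safe(e['position']).round(4))
E
```

```text
[0.52443618 0.07483988 0.19482236] [ 3.14144027e+00 -8.44500704e-04 -1.33084943e-01] [ 1.07460424  2.63861926 -0.95558655] 0.020214528067877536 [[-0.1009  0.0694  0.1948]]
```

Call:
send_rows(
  increments=[
    {"offset": [0, 0.1, 0], "roll": 0},
    {"offset": [0, 0.16, 0], "roll": 0},
    {"offset": [0, 0.2, 0], "roll": 0},
    {"offset": [0, 0.2, 0], "roll": 0},
    {"offset": [0, 0.2, 0], "roll": 0},
    {"offset": [0, 0.2, 0], "roll": 0},
    {"offset": [0, 0.2, 0], "roll": 0},
    {"offset": [0, 0.2, 0], "roll": 0},
    {"offset": [0, 0.16, 0], "roll": 0},
    {"offset": [0, 0.06, 0], "roll": 0},
  ],
)

```text
time_s: 6.23
position: [0.5123, -0.0097, 0.1943]
ee_rot: [3.141, 0.0, -0.134]
force: [1.9, 3.0, -1.9]
opening: 0.0203
finger_force: 24.7
```

```bash
python3 - <<'E'
from m import *
e=sense();print(e['position'],e['ee_rot'],e['force'],e['opening'],safe(e['position']).round(4))
w=snap('wrist','w5')
P=safe(cloud(w).reshape(-1,3))
s=P[(abs(P[:,2]-.1655)<.0025)&(P[:,1]<-.025)&(P[:,1]>-.06)&(P[:,0]>-.1)&(P[:,0]<-.03)]
if len(s): print(len(s),np.percentile(s[:,1],[1,10,50,90,99]).round(4))
E
```

```text
[ 0.5123368  -0.00968305  0.19432579] [ 3.14114486e+00  1.36650665e-04 -1.33998385e-01] [ 1.9282057   3.02617619 -1.91905138] 0.02032195656113376 [[-0.1016 -0.016   0.1943]]
1144 [-0.0407 -0.0401 -0.038  -0.0359 -0.0357]
```

View pics/w5.png

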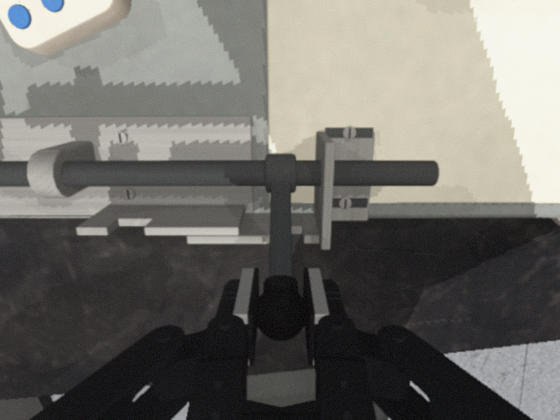

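The bolt is through the end plate, whose top edge is at columns 318–333. The stem at column 282 is still left of it, by about 14 mm. Approaching contact gently.

Call:
send_rows(
  increments=[
    {"offset": [0, 0.04, 0], "roll": 0},
    {"offset": [0, 0.04, 0], "roll": 0},
    {"offset": [0, 0.03, 0], "roll": 0},
    {"offset": [0, 0.03, 0], "roll": 0},
    {"offset": [0, 0.02, 0], "roll": 0},
    {"offset": [0, 0.02, 0], "roll": 0},
    {"offset": [0, 0.02, 0], "roll": 0},
    {"offset": [0, 0.02, 0], "roll": 0},
    {"offset": [0, 0, 0], "roll": 0},
    {"offset": [0, 0, 0], "roll": 0},
  ],
)

```text
time_s: 7.12
position: [0.5111, -0.0193, 0.1943]
ee_rot: [3.141, 0.0, -0.133]
force: [0.8, 2.4, -1.9]
opening: 0.0203
finger_force: 24.8
```

Call:
send_rows(
  increments=[
    {"offset": [0, 0.006, 0], "roll": 0},
    {"offset": [0, 0.006, 0], "roll": 0},
    {"offset": [0, 0.006, 0], "roll": 0},
    {"offset": [0, 0.006, 0], "roll": 0},
    {"offset": [0, 0.006, 0], "roll": 0},
    {"offset": [0, 0.006, 0], "roll": 0},
    {"offset": [0, 0.004, 0], "roll": 0},
    {"offset": [0, 0, 0], "roll": 0},
    {"offset": [0, 0, 0], "roll": 0},
    {"offset": [0, 0, 0], "roll": 0},
  ],
)

```text
time_s: 7.95
position: [0.5108, -0.0212, 0.1943]
ee_rot: [3.141, 0.0, -0.133]
force: [-0.2, 2.0, -1.8]
opening: 0.0204
finger_force: 24.8
```

Call:
send_rows(
  increments=[
    {"offset": [0, 0.006, 0], "roll": 0},
    {"offset": [0, 0.006, 0], "roll": 0},
    {"offset": [0, 0.006, 0], "roll": 0},
    {"offset": [0, 0.006, 0], "roll": 0},
    {"offset": [0, 0.006, 0], "roll": 0},
    {"offset": [0, 0.006, 0], "roll": 0},
    {"offset": [0, 0.004, 0], "roll": 0},
    {"offset": [0, 0, 0], "roll": 0},
    {"offset": [0, 0, 0], "roll": 0},
    {"offset": [0, 0, 0], "roll": 0},
  ],
)

```text
time_s: 8.78
position: [0.5106, -0.0232, 0.1943]
ee_rot: [3.141, 0.0, -0.133]
force: [-0.2, 3.1, -1.1]
opening: 0.0204
finger_force: 24.8
```

Call:
send_rows(
  increments=[
    {"offset": [0, 0.006, 0], "roll": 0},
    {"offset": [0, 0.006, 0], "roll": 0},
    {"offset": [0, 0.006, 0], "roll": 0},
    {"offset": [0, 0.006, 0], "roll": 0},
    {"offset": [0, 0.006, 0], "roll": 0},
    {"offset": [0, 0, 0], "roll": 0},
    {"offset": [0, 0, 0], "roll": 0},
    {"offset": [0, 0, 0], "roll": 0},
    {"offset": [0, 0, 0], "roll": 0},
    {"offset": [0, 0, 0], "roll": 0},
  ],
)

```text
time_s: 9.62
position: [0.5104, -0.0247, 0.1943]
ee_rot: [3.141, 0.0, -0.133]
force: [-0.3, 2.9, -1.8]
opening: 0.02
finger_force: 24.8
```

Call:
send_rows(
  increments=[
    {"offset": [0, 0.006, 0], "roll": 0},
    {"offset": [0, 0.006, 0], "roll": 0},
    {"offset": [0, 0.006, 0], "roll": 0},
    {"offset": [0, 0.006, 0], "roll": 0},
    {"offset": [0, 0.006, 0], "roll": 0},
    {"offset": [0, 0, 0], "roll": 0},
    {"offset": [0, 0, 0], "roll": 0},
    {"offset": [0, 0, 0], "roll": 0},
    {"offset": [0, 0, 0], "roll": 0},
    {"offset": [0, 0, 0], "roll": 0},
  ],
)

```text
time_s: 10.45
position: [0.5103, -0.0255, 0.1943]
ee_rot: [-3.141, -0.0, -0.132]
force: [-1.4, 5.0, -0.6]
opening: 0.0199
finger_force: 24.9
```

```bash
python3 - <<'E'
from m import *
e=sense();print(e['position'],e['ee_rot'],e['force'],e['ft_torque'],safe(e['position']).round(4))
w=snap('wrist','w6')
E
```

```text
[ 0.51029356 -0.02552252  0.19430844] [-3.14057538e+00 -1.05292901e-04 -1.32460805e-01] [-1.44574193  5.02446923 -0.55607581] [1.8755465  0.47748377 0.01335867] [[-0.1016 -0.032   0.1943]]
```

View pics/w6.png

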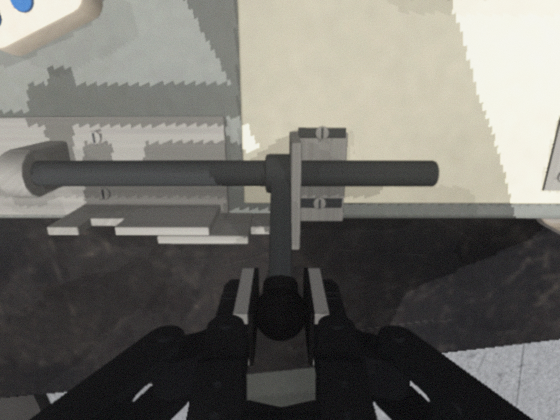

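The force is rising and motion has stalled, and the picture shows the stem's edge (291) touching the end plate (291). One tiny confirming push.

Call:
send_rows(
  increments=[
    {"offset": [0, 0.005, 0], "roll": 0},
    {"offset": [0, 0.005, 0], "roll": 0},
    {"offset": [0, 0.005, 0], "roll": 0},
    {"offset": [0, 0, 0], "roll": 0},
    {"offset": [0, 0, 0], "roll": 0},
    {"offset": [0, 0, 0], "roll": 0},
    {"offset": [0, 0, 0], "roll": 0},
    {"offset": [0, 0, 0], "roll": 0},
    {"offset": [0, 0, 0], "roll": 0},
    {"offset": [0, 0, 0], "roll": 0},
  ],
)

```text
time_s: 11.33
position: [0.5103, -0.0256, 0.1943]
ee_rot: [-3.139, -0.0, -0.132]
force: [-1.5, 8.0, 0.5]
opening: 0.0201
finger_force: 25.0
```

Contact confirmed at world y = -0.0256 (8 N). I go back left 10.5 mm, to world y ≈ -0.0151.

Call:
send_rows(
  increments=[
    {"offset": [0, -0.03, 0], "roll": 0},
    {"offset": [0, -0.03, 0], "roll": 0},
    {"offset": [0, -0.03, 0], "roll": 0},
    {"offset": [0, -0.03, 0], "roll": 0},
    {"offset": [0, -0.03, 0], "roll": 0},
    {"offset": [0, -0.03, 0], "roll": 0},
    {"offset": [0, -0.03, 0], "roll": 0},
    {"offset": [0, -0.03, 0], "roll": 0},
    {"offset": [0, 0, 0], "roll": 0},
    {"offset": [0, 0, 0], "roll": 0},
  ],
)

```text
time_s: 12.17
position: [0.5117, -0.0148, 0.1943]
ee_rot: [-3.142, -0.0, -0.133]
force: [-1.7, -2.1, -1.2]
opening: 0.02
finger_force: 24.9
```

Call:
send_rows(
  increments=[
    {"offset": [-0.06, 0, 0.045], "roll": 0},
    {"offset": [-0.058, 0, 0.048], "roll": 0},
    {"offset": [-0.055, 0, 0.051], "roll": 0},
    {"offset": [-0.052, 0, 0.054], "roll": 0},
    {"offset": [-0.05, 0, 0.056], "roll": 0},
    {"offset": [-0.047, 0, 0.058], "roll": 0},
    {"offset": [-0.044, 0, 0.061], "roll": 0},
    {"offset": [-0.041, 0, 0.063], "roll": 0},
    {"offset": [-0.037, 0, 0.065], "roll": 0},
    {"offset": [0, 0, 0], "roll": 0},
  ],
)

```text
time_s: 13.0
position: [0.4889, -0.0118, 0.1686]
ee_rot: [-3.142, 0.001, -0.133]
force: [-2.4, -1.2, 1.2]
opening: 0.02
finger_force: 25.3
```

```bash
python3 - <<'E'
from m import *
e=sense();print(e['position'],e['force'],safe(e['position']).round(4))
E
```

```text
[ 0.48887392 -0.01182687  0.16863974] [-2.35854653 -1.15426534  1.16093456] [[-0.1246 -0.0212  0.1686]]
```

Call:
send_rows(
  increments=[
    {"offset": [-0.034, 0, 0.067], "roll": 0},
    {"offset": [-0.031, 0, 0.068], "roll": 0},
    {"offset": [-0.027, 0, 0.07], "roll": 0},
    {"offset": [-0.012, 0, 0.036], "roll": 0},
    {"offset": [-0.012, 0, 0.035], "roll": 0},
    {"offset": [0, 0, 0], "roll": 0},
    {"offset": [0, 0, 0], "roll": 0},
    {"offset": [0, 0, 0], "roll": 0},
    {"offset": [0, 0, 0], "roll": 0},
    {"offset": [0, 0, 0], "roll": 0},
  ],
)

```text
time_s: 13.83
position: [0.4839, -0.0112, 0.1553]
ee_rot: [3.142, 0.0, -0.133]
force: [-1.5, 0.5, -0.6]
opening: 0.0202
finger_force: 25.6
```

Below the edge-resting angle (θ≈0.29) with no resistance, so the stem is in the notch. Lowering home.

Call:
send_rows(
  increments=[
    {"offset": [-0.02, 0, 0.072], "roll": 0},
    {"offset": [-0.017, 0, 0.073], "roll": 0},
    {"offset": [-0.013, 0, 0.074], "roll": 0},
    {"offset": [-0.009, 0, 0.074], "roll": 0},
    {"offset": [-0.005, 0, 0.065], "roll": 0},
    {"offset": [-0.001, 0, 0.04], "roll": 0},
    {"offset": [0, 0, 0.01], "roll": 0},
    {"offset": [0, 0, 0], "roll": 0},
    {"offset": [0, 0, 0], "roll": 0},
    {"offset": [0, 0, 0], "roll": 0},
  ],
)

```text
time_s: 14.67
position: [0.4806, -0.0108, 0.1348]
ee_rot: [3.142, 0.0, -0.133]
force: [-0.6, 0.5, -1.0]
opening: 0.02
finger_force: 26.0
```

Call:
send_rows(
  increments=[
    {"offset": [0, 0, 0.006], "roll": 0},
    {"offset": [0, 0, 0.006], "roll": 0},
    {"offset": [0, 0, 0.006], "roll": 0},
    {"offset": [0, 0, 0.006], "roll": 0},
    {"offset": [0, 0, 0.006], "roll": 0},
    {"offset": [0, 0, 0.006], "roll": 0},
    {"offset": [0, 0, 0], "roll": 0},
    {"offset": [0, 0, 0], "roll": 0},
    {"offset": [0, 0, 0], "roll": 0},
    {"offset": [0, 0, 0], "roll": 0},
  ],
)

```text
time_s: 15.5
position: [0.4807, -0.0108, 0.1332]
ee_rot: [3.141, 0.0, -0.133]
force: [-3.4, 2.3, 0.8]
opening: 0.0203
finger_force: 26.1
```

Call:
send_rows(
  increments=[
    {"offset": [0, 0, 0.006], "roll": 0},
    {"offset": [0, 0, 0.006], "roll": 0},
    {"offset": [0, 0, 0.006], "roll": 0},
    {"offset": [0, 0, 0.006], "roll": 0},
    {"offset": [0, 0, 0], "roll": 0},
    {"offset": [0, 0, 0], "roll": 0},
    {"offset": [0, 0, 0], "roll": 0},
    {"offset": [0, 0, 0], "roll": 0},
    {"offset": [0, 0, 0], "roll": 0},
    {"offset": [0, 0, 0], "roll": 0},
  ],
)

```text
time_s: 16.33
position: [0.4807, -0.0108, 0.132]
ee_rot: [3.142, 0.0, -0.133]
force: [-1.6, 1.6, 0.9]
opening: 0.0204
finger_force: 26.1
```

Call:
send_rows(
  increments=[
    {"offset": [0, 0, 0.006], "roll": 0},
    {"offset": [0, 0, 0.006], "roll": 0},
    {"offset": [0, 0, 0.006], "roll": 0},
    {"offset": [0, 0, 0.006], "roll": 0},
    {"offset": [0, 0, 0.006], "roll": 0},
    {"offset": [0, 0, 0], "roll": 0},
    {"offset": [0, 0, 0], "roll": 0},
    {"offset": [0, 0, 0], "roll": 0},
    {"offset": [0, 0, 0], "roll": 0},
    {"offset": [0, 0, 0], "roll": 0},
  ],
)

```text
time_s: 17.17
position: [0.4808, -0.0108, 0.1306]
ee_rot: [3.142, -0.0, -0.133]
force: [-0.4, 2.1, 1.6]
opening: 0.0196
finger_force: 26.2
```

```bash
python3 - <<'E'
from m import *
e=sense();print(e['position'],e['force'],e['ft_torque'],safe(e['position']).round(4))
for n in('top','side','wrist'):
    s=snap(n,n+'7');P=safe(cloud(s).reshape(-1,3));g=s['pixels'].max(2).reshape(-1)
    for lo,hi in((-.085,-.075),(-.098,-.09),(-.112,-.104),(-.12,-.114)):
        q=P[(P[:,0]>lo)&(P[:,0]<hi)&(abs(P[:,1]+.0212)<.004)&(P[:,2]>.13)]
        if len(q): print(n,lo,len(q),np.median(q,0).round(4))
E
```

```text
[ 0.48081643 -0.01082743  0.13057946] [-0.38475918  2.05290511  1.64924688] [0.56100059 0.24720107 0.0198676 ] [[-0.1327 -0.0213  0.1306]]
top -0.098 27 [-0.0943 -0.0213  0.5385]
top -0.112 28 [-0.1077 -0.0211  0.5409]
top -0.12 19 [-0.117  -0.0211  0.5406]
side -0.085 21 [-0.0848 -0.0212  0.4327]
side -0.098 25 [-0.095  -0.0213  0.2854]
side -0.112 20 [-0.108  -0.0225  0.1552]
side -0.12 17 [-0.1165 -0.0223  0.1545]
wrist -0.085 665 [-0.0798 -0.0213  0.1555]
wrist -0.098 479 [-0.0939 -0.0213  0.1553]
wrist -0.112 427 [-0.108  -0.021   0.1551]
wrist -0.12 306 [-0.117  -0.0213  0.155 ]
```

View pics/wrist7.png

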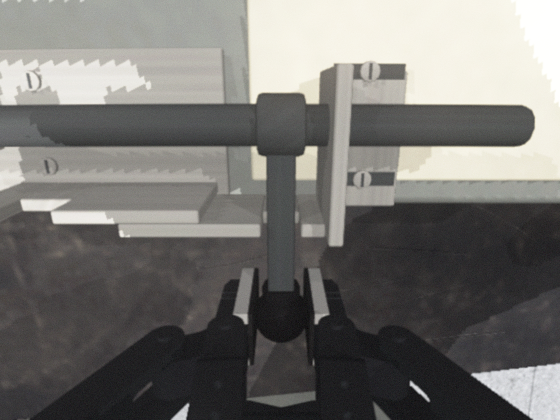

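The stem lies in the strike's notch (281,205). Its top is level at z ≈ 0.155 along its length, so θ ≈ 0 and it is home, and the pads were just slipping down the ball. Letting go and retreating straight up.

Call:
send_rows(
  increments=[
    {"offset": [0, 0, 0], "roll": 0},
    {"offset": [0, 0, 0], "roll": 0},
    {"offset": [0, 0, 0], "roll": 0},
    {"offset": [0, 0, 0], "roll": 0},
    {"offset": [0, 0, 0], "roll": 0},
    {"offset": [0, 0, 0], "roll": 0},
    {"offset": [0, 0, 0], "roll": 0},
    {"offset": [0, 0, 0], "roll": 0},
    {"offset": [0, 0, 0], "roll": 0},
    {"offset": [0, 0, 0], "roll": 0},
  ],
  gripper=0.1,
)

```text
time_s: 18.15
position: [0.4807, -0.0108, 0.1306]
ee_rot: [3.142, 0.0, -0.133]
force: [0.2, -0.6, 0.1]
opening: 0.047
finger_force: 0.0
```

Call:
send_rows(
  increments=[
    {"offset": [0, 0, -0.1], "roll": 0},
    {"offset": [0, 0, -0.2], "roll": 0},
    {"offset": [0, 0, -0.2], "roll": 0},
    {"offset": [0, 0, -0.3], "roll": 0},
    {"offset": [0, 0, -0.3], "roll": 0},
    {"offset": [0, 0, -0.3], "roll": 0},
    {"offset": [0, 0, -0.3], "roll": 0},
    {"offset": [0, 0, -0.2], "roll": 0},
    {"offset": [0, 0, 0], "roll": 0},
    {"offset": [0, 0, 0], "roll": 0},
  ],
)

```text
time_s: 18.98
position: [0.4809, -0.0107, 0.2261]
ee_rot: [-3.141, -0.001, -0.133]
force: [0.1, 0.0, -0.2]
opening: 0.0473
finger_force: 0.0
```

```bash
python3 - <<'E'
from m import *
e=sense();print(e['position'],e['force'],e['opening'],safe(e['position']).round(4))
for n in('side','wrist'):
    s=snap(n,n+'8');P=safe(cloud(s).reshape(-1,3))
    for lo,hi in((-.085,-.075),(-.098,-.09),(-.112,-.104),(-.12,-.114),(-.14,-.13)):
        q=P[(P[:,0]>lo)&(P[:,0]<hi)&(abs(P[:,1]+.0212)<.003)&(P[:,2]>.13)&(P[:,2]<.2)]
        if len(q): print(n,lo,len(q),np.median(q,0).round(4))
E
```

```text
[ 0.48093474 -0.01065653  0.22610633] [ 0.06665987  0.00379464 -0.23020529] 0.04727392786549006 [[-0.1326 -0.0211  0.2261]]
side -0.085 4 [-0.0793 -0.02    0.1556]
side -0.098 3 [-0.0944 -0.0217  0.1559]
side -0.112 15 [-0.1088 -0.0229  0.1532]
side -0.12 6 [-0.1171 -0.0225  0.1535]
side -0.14 11 [-0.1344 -0.0227  0.1582]
wrist -0.085 167 [-0.0802 -0.0211  0.1555]
wrist -0.098 129 [-0.094  -0.0217  0.1555]
wrist -0.112 118 [-0.1078 -0.0211  0.155 ]
wrist -0.12 81 [-0.1167 -0.0211  0.1551]
wrist -0.14 136 [-0.1346 -0.0212  0.16  ]
```

View pics/wrist8.png

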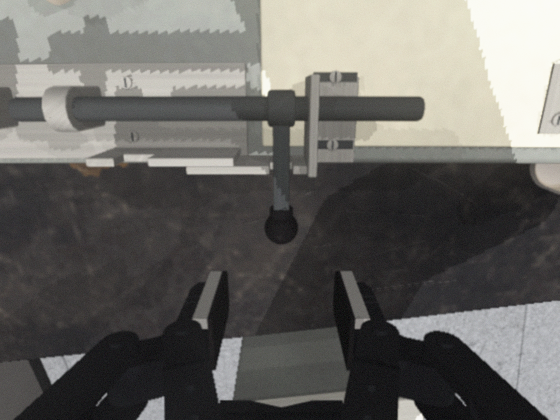

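The handle lies level in the strike's notch (282,165), the knob is free at (281,226), and the gripper is well clear.

```bash
python3 -c "
from station import sign_off
print(sign_off())"
```

```text
the job is handed in; nothing more can be done
None
```

The hatch is bolted: the handle lies level in the strike's notch and has been let go, no other object was touched, and the job was handed in at about 19 s of the allowed 64 s.

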